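# Mark a bracket in the screwing jig and hold it against the sprung fence

## Task

Lay the longer of the two wooden brackets flat in the jig, its long plain end under the spring punch and up against the end stop, its edge along the sprung fence. With it lying there, press the punch's knob right down to mark the wood and let it come back up; then push the bracket against the fence until the fence's pointer stands between the two marks on the scale, keeping its end at the stop. Finish while you hold it pressed steadily there with the fingers, so that someone can screw it together, and leave the other things on the bench where they are.

Things in the scene. Friction and masses are not known exactly. Their poses are not given: they have to be found in the camera images.
- jig: Screwing jig fixed to the bench: plywood board 220 (x) x 280 (y) mm, its top (the bed) 18 mm above the bench. Origin: centre of its underside; x from the open front to the fence, y along the fence to the end stop, z up; yaw up to 0.25 rad either way. Sprung aluminium fence on the bed, front face at x +20 mm at rest, 190 mm long, 31 mm high, 20 thick; behind it a fixed back block with two sleeves.
- fence_face (a point): Foot of the fence's front face, middle of its length, on the bed; moves with the fence; axes as the jig's. The bracket touches the fence when its origin is 45 mm in front (-x) of this point.
- fence (a joint): Travel of the sprung fence along the jig's +x, m: 0 at rest, at most 0.030. Spring 700 N/m (0.010 m takes 7 N), free to return. At its -y end it carries a pointer over a small scale plate with two black marks: pointer at the near mark at 0.008, at the far mark at 0.020; between them is 5.6 to 14 N, middle 0.014.
- stop_face (a point): Foot of the steel end stop's face, on the bed at jig x -25, y +90, z 18 mm; the bracket's long plain end goes here. The stop (x -55 to +15 mm) is 58 mm high; from its top an arm 34 mm wide in x, underside 42 and top 56 mm above the bed, reaches over the bed to jig y +45 mm and carries the punch. So the plate goes in under the arm from the front (-x) or from -y.
- punch (a joint): Travel of the spring punch, downwards, m: 0 up, 0.012 fully down on its stop (0.010 is enough). Takes 2 N to start and 7 N fully down; springs up by itself. Fully down, its tip is 1 mm above the plate of a bracket lying on the bed.
- punch_top (a point): Centre of the top of the punch's round black knob (28 mm diameter), at jig x -25, y +65 mm, 106 mm above the bench when up; moves with it. Pressed straight down, for example with the closed fingertips.
- long_bracket: The longer wooden bracket, loose, 0.18 to 0.35 kg: plate 90 (x) x 180 (y) x 15 mm with an upright web across it, 18 mm thick (y), 60 long (x), top 55 mm above the underside, 35 mm off centre to -y; long plain end at +y. Origin: centre of the plate's underside. Starts flat on the bench right of the jig, +y roughly away from the robot. Seated: origin at jig x -25, y 0, z 18 mm, same yaw as the jig.
- web_grip (a point): Point in the middle of the long bracket's web, 38 mm above its underside (bracket frame x 0, y -35, z 38 mm): grip here from above, fingers closing along the bracket's y.
- short_bracket: The other, shorter wooden bracket, not to be moved: plate 90 (x) x 110 (y) x 15 mm, with the same web but in its middle. Origin: centre of the underside. Lies beside the long one.
- tape_measure: Tape measure standing on the bench far right, 32 x 79 x 62 mm; origin at the centre of its underside. Leave alone.
- pack_green: Small clear pack of fasteners with a green card, 60 x 73 x 26 mm, left of the jig; origin at the centre of its underside. Leave alone.
- pack_yellow: Small clear pack of fasteners with a yellow card, 55 x 73 x 26 mm, left of the jig; origin at the centre of its underside. Leave alone.
- spool: White spool of line, 53 mm diameter, 50 mm high, far right; origin at the centre of its underside. Leave alone.

How it is judged:
By the outcome, as a careful person would: the job done as asked, in the order asked, and still so for the second after the job is handed in, while the arm keeps its last pose, push and grip.
It also fails if it takes over 54 s, if anything falls off the work surface, if the arm or the gripper's body presses on something with over 40 N, if the wrist force passes 120 N, or if a joint passes its speed limit or range.

## Robot

A 6-joint arm with a two-finger parallel gripper is mounted at the origin on a cart in front of the work surface, level with it; the furniture and walls round the work are solid. World frame = base frame: x ahead of the robot, y to its left, z up, the work surface at z = 0. Lengths are in m, angles in rad, forces in N, time in s.
With the tool pointing down it reaches from about 0.275 to 0.85 m from the base axis. Payload 5.2 kg.
Tool frame: the origin (TCP) lies midway between the tips of the shut fingers; the grasp point (between the pads) lies 19 mm behind it (env.hold_point_z is the distance from the TCP to the grasp point, in m); z points along the fingers, y is the line along which they close (so a half turn about z gives the same grasp; the last joint's range is limited). The gripper opens to 85 mm and grips with 20 to 120 N. Pads are 22 mm wide; open, the fingers measure 114 mm over their backs; the gripper's body (76 mm by 85 mm) begins 54 mm behind the grasp point. The pads swing forward as they close: fully open they stand 13 mm farther back than shut.
Start: joints at [1.09, 0.259, 1.535, -0, 1.348, -0.203], TCP at [0.151, 0.529, 0.231] pointing down, gripper open.
Joint ranges: [-3.14, 3.14], [-0.91, 2.08], [0.19, 2.58], [-1.22, 4.36], [0.22, 2.71], [-3.12, 3.12]. Speed limits (rad/s): [2.57, 2.57, 3.14, 3.14, 3.14, 3.14].

## Interface

Orientations are given as [roll, pitch, yaw] about the fixed x, y, z axes, in that order (R = Rz(yaw) Ry(pitch) Rx(roll)).
In Python, from bench import env gives the robot as it stands.
- The arm moves only by the tool step_arm, never from a script. Its argument "increments" is a list of rows, each a list of 7 numbers: the shift along the tool's x, y, z in a scale on which 1.0 is 750 mm, then the turn, a rotation vector about the tool's x, y, z in shares of pi rad (1.0 is pi rad), then the finger opening in m, from 0 to 0.0854. A call has 1 to 5 rows; each row is the pose to reach, as a shift and turn from the pose commanded when the call began, along the tool's axes at that moment; what a row does not reach only later rows make up. A row lasts 1/10 s, in which the tool goes at most 50 mm and 8.59 degrees, less where a joint would pass 70% of its speed; a pose out of reach is approached as far as the arm can. No shift or turn number may pass 1 either way. A call with a gripper value outside its range is refused whole. The fingers move at their own pace and stop on an object; "newtons" is the grip in N (left out, the last holds). Time passes only in rows, so rows that repeat a pose let the fingers close. It gives the time, the measured TCP pose, the force, the opening and the grip force at its end, in the units of the state.
- env.read_state(): the state, without advancing time (a new reading comes with each control period).
- env.camera(name): name is "scene" or "side" or "wrist"; returns a dict with "color" (420x560x3 uint8, blue, green, red), "camera_matrix" (3x3 intrinsics, pixels), "extrinsics" (4x4, takes a point from camera to world coordinates); the wrist camera has in their place "tool_from_camera" (4x4, takes a point from camera to tool coordinates, whose origin is the TCP and whose axes are the flange's). Camera axes: x right, y up, looking along -z (the intrinsics and any distortion apply to the point x, -y, -z); pixel columns grow to the right and rows downward; lengths in m; the calibration is good to about 2 mm. A picture is of the moment at which its call begins: read the wrist's pose just before it. There is no depth.
- env.finish_job(): hands the job in; it is judged then, once.
Trained networks look in the newest picture that a camera, given by its name, has taken for a name from the list of things; names that differ only in an ending like _2 or _b are one class to them, and where a whole thing is asked for, a point or a joint stands for the part that bears it (a point fixed in the world has none). Each returns a list of dicts, best first, with "confidence" (0 to 1); they miss things now and then, are a little off and sometimes report something else, mostly with a low value. They report only what shows in the picture. A call takes as long as a camera call.
- env.find_in(camera, thing): "rect" ([left, top, right, bottom] in pixels, round what is visible of it).
The state is a dict: "t": time; "joint_pos": joint angles; "dq": joint speeds; "tau": joint torques, N m; "position": TCP position; "eef_rot": TCP orientation; "force": force on the tool from outside, world axes, zero at the start; "moment": the same for the moment, N m; "grip_width": opening from 0.0 (shut) to 1.0 (fully open); "gripper_force": force on a finger pad.
Only numpy, scipy, OpenCV 4.12 (cv2) and the standard library are available. Lean on these libraries where they do the work, as an engineer would, in place of code of your own. Each camera call takes 0.05 s, during which the arm holds its last target. There are 200 camera calls.

## Working session

There is one attempt and no reset: what is moved stays moved. The work goes in short steps, Python scripts to look and compute and a tool call to move; the robot and the scene stay as the last step left them, time stands still between calls to the robot, and variables do not carry over. Pictures are saved under pics/ and viewed, at most 10 in all, crops included, and the job is handed in when it is done.

Besides the shell and the picture viewer there is one more tool, called after "Emit:" in YAML: its name, and indented under it one key for each argument. step_arm: Moves the arm, as the interface text tells. Its arguments: {"type":"object","properties":{"increments":{"type":"array"},"newtons":{"type":"number"}},"required":["increments"]}

```bash
mkdir -p pics; ls
cat > h.py <<'E'
import numpy as np, cv2
from bench import env
from scipy.spatial.transform import Rotation as R
def ray(c,uv):
    k=c["camera_matrix"];p=np.linalg.inv(k)@[uv[0],uv[1],1.]
    d=np.array([p[0],-p[1],-1.]);E=np.array(c["extrinsics"]);return E[:3,3],E[:3,:3]@d
def atz(c,uv,z):
    o,d=ray(c,uv);return o+d*(z-o[2])/d[2]
def proj(c,P):
    E=np.linalg.inv(np.array(c["extrinsics"]));q=E[:3,:3]@np.array(P)+E[:3,3]
    v=c["camera_matrix"]@[q[0]/-q[2],-q[1]/-q[2],1];return v[:2]
E
python3 - <<'E'
from h import *
s=env.read_state();print(s["t"],s["position"],s["eef_rot"],s["grip_width"])
for n in ["scene","side"]:
    c=env.camera(n);cv2.imwrite(f"pics/{n}0.png",c["color"]);print({k:v for k,v in c.items() if k!="color"})
    for t in ["jig","long_bracket","short_bracket","fence","punch","tape_measure","pack_green","pack_yellow","spool"]:
        print(n,t,[(np.round(d["rect"]),round(d["confidence"],2)) for d in env.find_in(n,t)[:2]])
E
```

```text
pics
0.0 [0.15057184 0.52843681 0.23047822] [-3.13979971e+00 -3.61166635e-04  2.86375415e+00] 0.9970207821111544
{'camera_matrix': array([[386.54795856,   0.        , 275.33531694],
       [  0.        , 386.54795856, 207.77460905],
       [  0.        ,   0.        ,   1.        ]]), 'extrinsics': array([[ 0.75406629,  0.44317353, -0.48474865, -0.05201478],
       [-0.6564997 ,  0.53082674, -0.53593946, -0.66373397],
       [ 0.01980337,  0.72237123,  0.69122184,  0.95376704],
       [ 0.        ,  0.        ,  0.        ,  1.        ]])}
scene jig [(array([220., 189., 325., 267.]), 0.77)]
scene long_bracket [(array([333., 287., 396., 350.]), 0.85), (array([260., 196., 304., 234.]), 0.56)]
scene short_bracket [(array([303., 260., 349., 303.]), 0.96), (array([347., 229., 371., 251.]), 0.65)]
scene fence [(array([262., 197., 303., 235.]), 0.87), (array([391., 264., 413., 292.]), 0.52)]
scene punch [(array([394., 266., 414., 295.]), 0.7), (array([250., 193., 257., 199.]), 0.53)]
scene tape_measure [(array([349., 227., 372., 251.]), 0.91)]
scene pack_green [(array([184., 181., 199., 192
[... 410 characters left out ...]
36137],
       [ 0.        ,  0.        ,  0.        ,  1.        ]])}
side jig [(array([242., 205., 317., 272.]), 0.58)]
side long_bracket [(array([262., 149., 312., 170.]), 0.56)]
side short_bracket [(array([268., 170., 306., 192.]), 0.6), (array([233., 149., 246., 165.]), 0.22)]
side fence [(array([255., 207., 274., 253.]), 0.59)]
side punch [(array([257., 211., 273., 254.]), 0.71), (array([284., 224., 292., 238.]), 0.48)]
side tape_measure [(array([225., 174., 240., 197.]), 0.55)]
side pack_green [(array([308., 305., 333., 327.]), 0.78), (array([269., 170., 305., 192.]), 0.26)]
side pack_yellow [(array([249., 329., 278., 358.]), 0.96)]
side spool [(array([235., 149., 243., 167.]), 0.57)]
```

Run:
```python
import cv2
a=cv2.imread("pics/scene0.png")[170:370,170:430];cv2.imwrite("pics/s1.png",cv2.resize(a,(780,600),interpolation=2))
b=cv2.imread("pics/side0.png")[140:290,205:405];cv2.imwrite("pics/s2.png",cv2.resize(b,(800,600),interpolation=2))
```

```text
(no output)
```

View pics/s1.png

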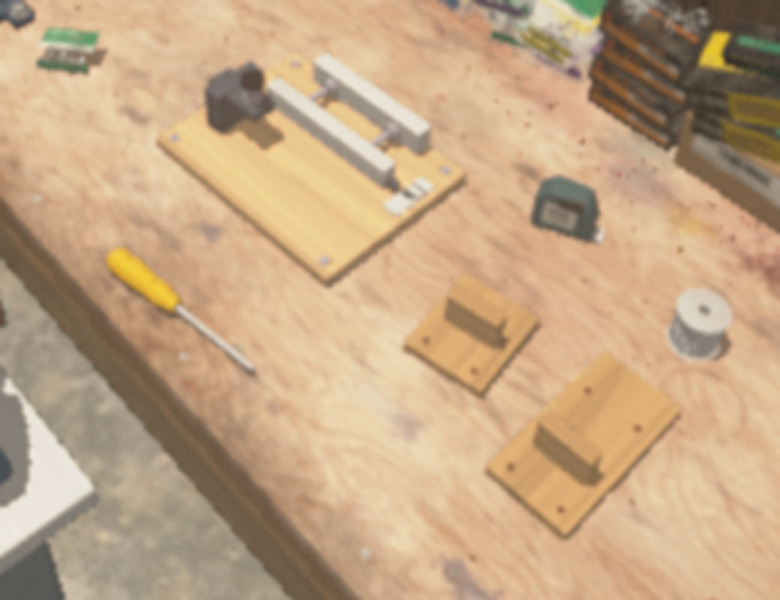

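View pics/s2.png

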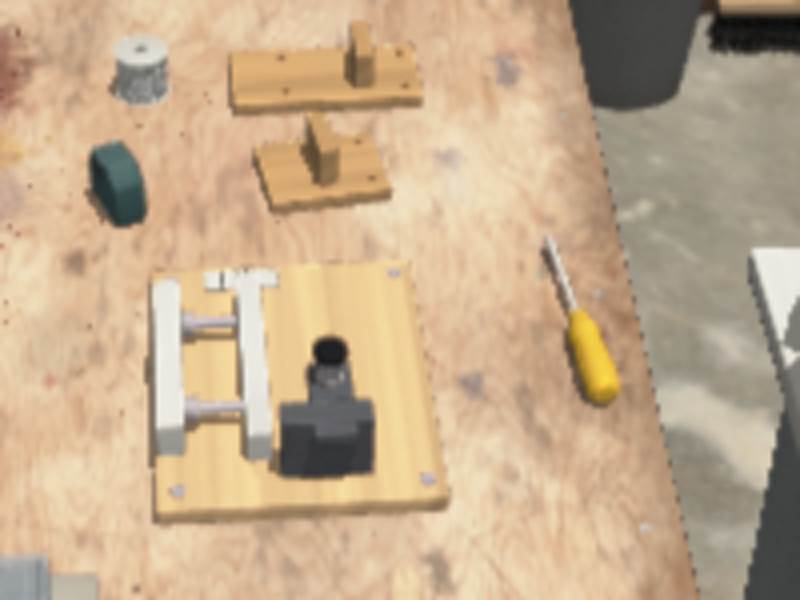

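The scene crop shows the jig with corners at about (160,138), (328,276) and (465,176), the knob at (251,77), and the long bracket with plate corners (487,468), (566,528), (681,411) and (605,352). The side crop agrees: the jig's near corners are (446,495) and (156,513), the knob is (330,345), and the long bracket is at the top.

```bash
cat > fit.py <<'E'
from h import *
from scipy.optimize import least_squares
C={n:env.camera(n) for n in ["scene","side"]}
sc=lambda u,v:("scene",170+(u+.5)/3-.5,170+(v+.5)/3-.5); sd=lambda u,v:("side",205+(u+.5)/4-.5,140+(v+.5)/4-.5)
def fit(name,L,x0):
    def w(p,m):
        c,s=np.cos(p[2]),np.sin(p[2]);return [p[0]+c*m[0]-s*m[1],p[1]+s*m[0]+c*m[1],m[2]]
    def f(p):
        return np.concatenate([proj(C[o[0]],w(p,np.array(m)/1000))-o[1:] for m,o in L])
    r=least_squares(f,x0,loss="soft_l1");print(name,np.round(r.x,4));print(np.round(r.fun.reshape(-1,2),1).tolist());return r.x
fit("jig",[((-110,140,18),sc(160,138)),((-110,-140,18),sc(328,275)),((110,-140,18),sc(465,176)),((-25,65,106),sc(252,75)),((-110,140,18),sd(446,495)),((110,140,18),sd(155,513)),((110,-140,18),sd(152,272)),((-110,-140,18),sd(407,262)),((-25,65,106),sd(330,345)),((20,-95,49),sc(388,172)),((20,95,49),sc(268,85))],[.5,.1,0])
fit("long",[((-45,-90,15),sc(487,468)),((45,-90,15),sc(566,528)),((45,90,15),sc(681,411)),((-45,90,15),sc(605,352)),((-45,-90,15),sd(422,98)),((-45,90,15),sd(233,107)),((45,90,15),sd(230,52)),((-30,-44,55),sc(537,416)),((30,-44,55),sc(600,465))],[.5,-.4,-1.57])
fit("short",[((-45,-55,15),sc(404,345)),((45,-55,15),sc(483,388)),((45,55,15),sc(540,322)),((-45,55,15),sc(465,276)),((-45,-55,15),sd(391,192)),((-45,55,15),sd(273,207))],[.5,-.25,-1.57])
E
python3 fit.py
```

```text
jig [0.5534 0.0168 0.0509]
[[-1.9, 0.0], [-0.6, 2.0], [0.9, -0.8], [0.2, 1.4], [0.1, 0.3], [-0.7, -0.6], [-1.1, -0.3], [-0.3, -0.7], [-1.0, 0.5], [-1.3, 0.3], [-0.9, 0.1]]
long [ 0.5154 -0.4144 -1.5169]
[[-0.7, -0.6], [0.0, 2.7], [0.8, -0.7], [-0.3, -0.6], [-0.6, -0.3], [-0.9, -0.5], [-1.2, 0.0], [-0.0, 1.8], [-2.5, 0.5]]
short [ 0.5206 -0.2669 -1.3738]
[[-0.3, -0.1], [-0.4, 2.2], [0.2, -0.9], [-0.4, -0.4], [-0.1, -1.1], [-0.7, -0.8]]
```

```bash
cat > go.py <<'E'
import sys
from h import *
x,y,z,yaw=map(float,sys.argv[1:5])
s=env.read_state();Rc=R.from_euler("xyz",s["eef_rot"])
T=R.from_euler("xyz",[np.pi,0,yaw])
print(round(s["t"],2),np.round(s["position"],4),np.round(s["eef_rot"],3),"F",np.round(s["force"],1),"g",round(s["grip_width"],3),s["gripper_force"])
print(np.round(Rc.inv().apply(np.array([x,y,z])-s["position"]),4),np.round((Rc.inv()*T).as_rotvec(),3))
E
python3 go.py .42 .06 .23 2.2; python3 go.py .44 -.414 .2 1.625
```

```text
1.1 [0.1508 0.5289 0.2313] [3.142 0.    2.864] F [0.4 0.2 0.3] g 0.999 0.0
[-0.3875 -0.3771  0.0013] [ 0.    -0.     0.664]
1.1 [0.1508 0.5289 0.2313] [3.142 0.    2.864] F [0.4 0.2 0.3] g 0.999 0.0
[-0.5367 -0.8275  0.0313] [ 0.    -0.     1.239]
```

The rows are not in the units I measure in: shifts go in shares of 750 mm and turns go in shares of pi rad. I convert before sending: -0.387 m is -0.516, -0.377 m is -0.5027, 0.66 rad is 0.2101.

Emit:
step_arm:
  increments:
    - [-0.516,-0.5027,0,0,0,0.2101,0.085]
    - [-0.516,-0.5027,0,0,0,0.2101,0.085]
    - [-0.516,-0.5027,0,0,0,0.2101,0.085]
    - [-0.516,-0.5027,0,0,0,0.2101,0.085]
    - [-0.516,-0.5027,0,0,0,0.2101,0.085]

```text
t: 1.6
position: [0.2757, 0.3105, 0.2315]
eef_rot: [3.141, 0.0, 2.2]
force: [1.4, -0.2, 0.1]
grip_width: 0.996
gripper_force: 0.0
```

```bash
python3 go.py .42 -.1 .23 1.9
```

```text
1.6 [0.2757 0.3105 0.2315] [3.141 0.    2.2  ] F [ 1.4 -0.2  0.1] g 0.996 0.0
[-0.4168 -0.1247  0.0015] [0.001 0.    0.3  ]
```

To row units: -0.417 m is -0.556, -0.125 m is -0.1667, 0.3 rad is 0.0955.

Emit:
step_arm:
  increments:
    - [-0.556,-0.1667,0,0,0,0.0955,0.085]
    - [-0.556,-0.1667,0,0,0,0.0955,0.085]
    - [-0.556,-0.1667,0,0,0,0.0955,0.085]
    - [-0.556,-0.1667,0,0,0,0.0955,0.085]
    - [-0.556,-0.1667,0,0,0,0.0955,0.085]

```text
t: 2.1
position: [0.3593, 0.0746, 0.2317]
eef_rot: [3.14, 0.001, 1.904]
force: [1.6, 1.0, -0.5]
grip_width: 0.996
gripper_force: 0.0
```

```bash
python3 go.py .45 -.414 .2 1.625
```

```text
2.1 [0.3593 0.0746 0.2317] [3.140e+00 1.000e-03 1.904e+00] F [ 1.6  1.  -0.5] g 0.996 0.0
[-0.4914 -0.074   0.0319] [0.001 0.    0.279]
```

To row units: -0.49 m is -0.6533, -0.074 m is -0.0987, 0.28 rad is 0.0891.

Emit:
step_arm:
  increments:
    - [-0.6533,-0.0987,0.0427,0,0,0.0891,0.085]
    - [-0.6533,-0.0987,0.0427,0,0,0.0891,0.085]
    - [-0.6533,-0.0987,0.0427,0,0,0.0891,0.085]
    - [-0.6533,-0.0987,0.0427,0,0,0.0891,0.085]
    - [-0.6533,-0.0987,0.0427,0,0,0.0891,0.085]

```text
t: 2.6
position: [0.4043, -0.1711, 0.2154]
eef_rot: [3.141, 0.0, 1.623]
force: [0.9, -0.5, 0.1]
grip_width: 0.999
gripper_force: 0.0
```

```bash
python3 go.py .44 -.414 .2 1.625
```

```text
2.6 [ 0.4043 -0.1711  0.2154] [3.141 0.    1.623] F [ 0.9 -0.5  0.1] g 0.999 0.0
[-0.2444  0.0229  0.0155] [ 0.001  0.    -0.002]
```

Emit:
step_arm:
  increments:
    - [-0.3253,0.0307,0.02,0,0,0,0.085]
    - [-0.3253,0.0307,0.02,0,0,0,0.085]
    - [-0.3253,0.0307,0.02,0,0,0,0.085]
    - [-0.3253,0.0307,0.02,0,0,0,0.085]
    - [-0.3253,0.0307,0.02,0,0,0,0.085]

```text
t: 3.1
position: [0.4402, -0.4138, 0.1999]
eef_rot: [3.141, 0.0, 1.623]
force: [0.5, -0.6, -0.1]
grip_width: 0.996
gripper_force: 0.0
```

```bash
cat > wr.py <<'E'
import sys
from h import *
s=env.read_state();c=env.camera("wrist");cv2.imwrite(sys.argv[1],c["color"])
T=np.eye(4);T[:3,:3]=R.from_euler("xyz",s["eef_rot"]).as_matrix();T[:3,3]=s["position"]
print(s["t"],s["position"],s["eef_rot"]);print(c["tool_from_camera"]);np.savez("w.npz",E=T@c["tool_from_camera"],K=c["camera_matrix"])
for n in sys.argv[2:]:print(n,[(np.round(d["rect"]),round(d["confidence"],2)) for d in env.find_in("wrist",n)[:2]])
E
python3 wr.py pics/w1.png long_bracket web_grip
```

```text
3.1 [ 0.44019729 -0.41379846  0.19990727] [3.14142017e+00 2.59227284e-04 1.62297990e+00]
[[ 3.14463523e-04  9.52306001e-01  3.05144525e-01  7.75985946e-02]
 [ 9.99999648e-01 -6.22093539e-05 -8.36394071e-04  3.84995555e-04]
 [-7.77520249e-04  3.05144681e-01 -9.52305686e-01 -1.42160424e-01]
 [ 0.00000000e+00  0.00000000e+00  0.00000000e+00  1.00000000e+00]]
long_bracket [(array([269., 150., 430., 229.]), 0.88)]
web_grip [(array([270., 149., 431., 234.]), 0.63)]
```

View pics/w1.png

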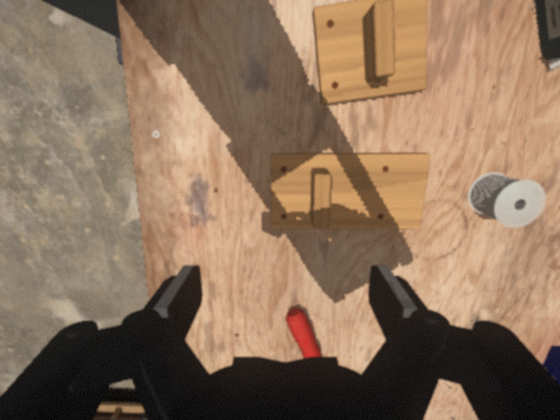

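The wrist view shows the long bracket's plate at about (271–430, 153–229), with the web top at about x 314–331 and y 174–227.

```bash
python3 - <<'E'
from h import *
w=np.load("w.npz");c=dict(camera_matrix=w["K"],extrinsics=w["E"])
for uv in [(271,154),(430,154),(426,229),(270,229)]:print(np.round(atz(c,uv,.015),4))
print("web")
for uv in [(314,174),(331,174),(329,227),(314,227)]:print(np.round(atz(c,uv,.055),4))
E
python3 go.py .482 -.416 .08 1.623
```

```text
[ 0.4233 -0.3742  0.015 ]
[ 0.5998 -0.365   0.015 ]
[ 0.6133 -0.4536  0.015 ]
[ 0.4255 -0.4634  0.015 ]
web
[ 0.4684 -0.387   0.055 ]
[ 0.4853 -0.3861  0.055 ]
[ 0.4889 -0.4423  0.055 ]
[ 0.4731 -0.4432  0.055 ]
3.25 [ 0.4398 -0.4138  0.1988] [-3.141e+00 -1.000e-03  1.621e+00] F [0.1 0.7 0.4] g 0.999 0.0
[-0.0044  0.0422  0.1188] [-0.001 -0.001 -0.002]
```

To row units: 0.178 m is 0.2373, 0.05 m is 0.0667.

Emit:
step_arm:
  increments:
    - [0,0.0527,0.0667,0,0,0,0.085]
    - [0,0.0527,0.1333,0,0,0,0.085]
    - [0,0.0527,0.1867,0,0,0,0.085]
    - [0,0.0527,0.22,0,0,0,0.085]
    - [0,0.0527,0.2373,0,0,0,0.085]

```text
t: 3.75
position: [0.4785, -0.406, 0.0192]
eef_rot: [-3.138, -0.005, 1.625]
force: [0.1, 0.2, -0.0]
grip_width: 0.998
gripper_force: 0.0
```

Emit:
step_arm:
  increments:
    - [0,0,0,0,0,0,0]
    - [0,0,0,0,0,0,0]
    - [0,0,0,0,0,0,0]
    - [0,0,0,0,0,0,0]
    - [0,0,0,0,0,0,0]
  newtons: 70

```text
t: 4.25
position: [0.4803, -0.4101, 0.0242]
eef_rot: [3.14, 0.003, 1.624]
force: [-0.5, 0.7, -2.6]
grip_width: 0.195
gripper_force: 68.2
```

Emit:
step_arm:
  increments:
    - [0,0,0,0,0,0,0]
    - [0,0,0,0,0,0,0]
    - [0,0,0,0,0,0,0]
    - [0,0,0,0,0,0,0]

```text
t: 4.65
position: [0.4803, -0.4101, 0.0241]
eef_rot: [3.14, 0.002, 1.624]
force: [-1.1, 0.5, 6.1]
grip_width: 0.2
gripper_force: 69.6
```

To row units: -0.12 m is -0.16, -0.11 m is -0.1467.

Emit:
step_arm:
  increments:
    - [0,0,-0.04,0,0,0,0]
    - [0,0,-0.0933,0,0,0,0]
    - [0,0,-0.1467,0,0,0,0]
    - [0,0,-0.16,0,0,0,0]

```text
t: 5.05
position: [0.4815, -0.4112, 0.1476]
eef_rot: [3.136, 0.007, 1.624]
force: [0.3, -0.7, -2.7]
grip_width: 0.197
gripper_force: 69.0
```

```bash
python3 go.py .515 -.11 .144 3.193
```

```text
5.05 [ 0.4815 -0.4112  0.1476] [3.136 0.007 1.624] F [ 0.3 -0.7 -2.7] g 0.197 68.95483374595642
[0.299  0.0494 0.0017] [-1.000e-03  1.000e-02 -1.569e+00]
```

To row units: 0.16 m is 0.2133, 0.14 m is 0.1867, -0.7 rad is -0.2228.

Emit:
step_arm:
  increments:
    - [0.04,0.0067,0,0,0,-0.0446,0]
    - [0.08,0.0133,0,0,0,-0.0891,0]
    - [0.1333,0.0213,0,0,0,-0.1337,0]
    - [0.1867,0.0307,0,0,0,-0.1783,0]
    - [0.2133,0.0347,0,0,0,-0.2228,0]

```text
t: 5.55
position: [0.4963, -0.2441, 0.1409]
eef_rot: [3.141, -0.004, 2.331]
force: [1.0, -0.4, -3.7]
grip_width: 0.197
gripper_force: 69.0
```

```bash
python3 go.py .515 -.11 .144 3.193
```

```text
5.55 [ 0.4963 -0.2441  0.1409] [ 3.141 -0.004  2.331] F [ 1.  -0.4 -3.7] g 0.197 68.95225882530212
[ 0.0843  0.106  -0.0027] [ 0.002 -0.003 -0.862]
```

To row units: 0.106 m is 0.1413, 0.084 m is 0.112, -0.7 rad is -0.2228.

Emit:
step_arm:
  increments:
    - [0.0227,0.028,0,0,0,-0.0446,0]
    - [0.0453,0.056,0,0,0,-0.0891,0]
    - [0.0667,0.084,0,0,0,-0.1337,0]
    - [0.0893,0.112,0,0,0,-0.1783,0]
    - [0.112,0.1413,0,0,0,-0.2228,0]

```text
t: 6.05
position: [0.5164, -0.1129, 0.1411]
eef_rot: [3.141, -0.002, 3.029]
force: [0.2, -0.6, -1.9]
grip_width: 0.196
gripper_force: 69.0
```

To row units: -0.16 rad is -0.0509.

Emit:
step_arm:
  increments:
    - [0,0,0,0,0,-0.0446,0]
    - [0,0,0,0,0,-0.0509,0]
    - [0,0,0,0,0,-0.0509,0]

```text
t: 6.35
position: [0.5167, -0.1143, 0.1416]
eef_rot: [3.141, -0.001, -3.102]
force: [1.1, -0.3, -2.2]
grip_width: 0.198
gripper_force: 69.1
```

```bash
python3 go.py .515 -.11 .07 3.193; python3 wr.py pics/w2.png jig stop_face punch fence long_bracket; python3 -c "
import cv2
from bench import env
for n in ['scene','side']:
    c=env.camera(n);cv2.imwrite('pics/'+n+'2.png',c['color'])"
```

```text
6.35 [ 0.5167 -0.1143  0.1416] [ 3.141e+00 -1.000e-03 -3.102e+00] F [ 1.1 -0.3 -2.2] g 0.198 69.06044840812683
[0.0015 0.0043 0.0716] [ 0.    -0.001 -0.012]
6.35 [ 0.51672587 -0.11425187  0.14157673] [ 3.14138263e+00 -9.55252450e-04 -3.10210435e+00]
[[ 3.12469611e-04  9.52449799e-01  3.04695392e-01  7.74237888e-02]
 [ 9.99999162e-01 -6.80308053e-04  1.10106660e-03 -2.08640318e-04]
 [ 1.25599739e-03  3.04694793e-01 -9.52449214e-01 -1.42160945e-01]
 [ 0.00000000e+00  0.00000000e+00  0.00000000e+00  1.00000000e+00]]
jig [(array([274., 130., 560., 357.]), 0.62), (array([492., 261., 531., 293.]), 0.48)]
stop_face [(array([271., 126., 560., 358.]), 0.74), (array([493., 263., 531., 292.]), 0.51)]
punch [(array([537., 242., 558., 275.]), 0.58)]
fence [(array([490., 264., 531., 296.]), 0.69)]
long_bracket [(array([540., 242., 557., 277.]), 0.61), (array([183., 186., 511., 362.]), 0.57)]
```

View pics/w2.png

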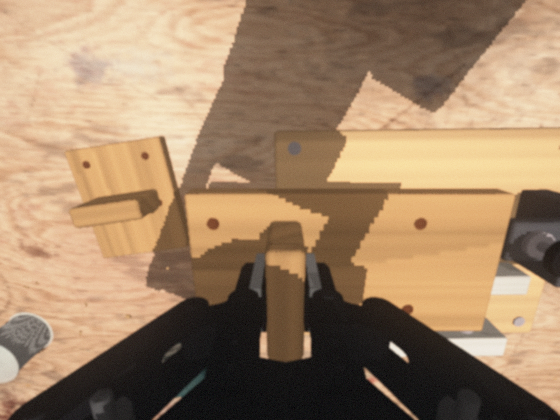

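The wrist view shows the bracket held over the bed, with its front edge running (188,193) to (513,193). The jig's front edge runs (275,131) to (560,128), and the arm and knob are at the far right, around (540,230).

```bash
python3 - <<'E'
from h import *
w=np.load("w.npz");c=dict(camera_matrix=w["K"],extrinsics=w["E"])
zt=.1416-.0235+.015
for l,z,pts in [("jigfront",.018,[(275,133),(558,128)]),("brfront",zt,[(188,193),(515,193)]),("webtop",zt+.04,[(271,223),(302,223)]),("braback",zt,[(490,330)]),("knob",.106,[(547,258)])]:
    P=[atz(c,p,z) for p in pts];print(l,np.round(P,4).tolist(), len(P)>1 and np.arctan2(*(P[1]-P[0])[:2]))
J=(.5534,.0168,.051);
def jw(x,y,z):
    return [J[0]+np.cos(J[2])*x-np.sin(J[2])*y,J[1]+np.sin(J[2])*x+np.cos(J[2])*y,z]
for m in [(-.11,-.14,.018),(-.025,.065,.106)]:print(jw(*m),proj(c,jw(*m)))
E
python3 - <<'E'
import cv2
a=cv2.imread("pics/scene2.png")[170:320,200:400];b=cv2.imread("pics/side2.png")[150:300,205:405]
cv2.imwrite("pics/c2.png",cv2.vconcat([cv2.resize(x,(400,300),interpolation=2) for x in (a,b)]))
E
```

```text
jigfront [[0.4514, -0.1261, 0.018], [0.4372, 0.1221, 0.018]] -0.05690670758440512
brfront [[0.479, -0.1679, 0.1331], [0.472, 0.0063, 0.1331]] -0.040061429315439816
webtop [[0.4797, -0.1217, 0.1731], [0.4792, -0.1092, 0.1731]] -0.04017936355324496
braback [[0.5597, 0.0153, 0.1331]] False
knob [[0.5217, 0.0628, 0.106]] False
[np.float64(0.45067992920802147), np.float64(-0.1286255378415047), 0.018] [272.18799078 132.09226872]
[np.float64(0.5251189423191495), np.float64(0.08044103846145509), 0.106] [571.09346432 263.53723314]
```

To row units: 0.09 m is 0.12, 0.08 m is 0.1067, -0.013 rad is -0.0041.

Emit:
step_arm:
  increments:
    - [0,0,0.04,0,0,-0.0041,0]
    - [0,0,0.08,0,0,-0.0041,0]
    - [0,0,0.1067,0,0,-0.0041,0]
    - [0,0,0.12,0,0,-0.0041,0]

```text
t: 7.15
position: [0.5159, -0.1138, 0.0503]
eef_rot: [3.14, -0.003, -3.087]
force: [-0.3, 0.1, -3.1]
grip_width: 0.198
gripper_force: 69.0
```

To row units: 0.08 m is 0.1067, 0.075 m is 0.1.

Emit:
step_arm:
  increments:
    - [0,0.0267,0,0,0,0,0]
    - [0,0.0533,0,0,0,0,0]
    - [0,0.08,0,0,0,0,0]
    - [0,0.1,0,0,0,0,0]
    - [0,0.1067,0,0,0,0,0]

```text
t: 7.65
position: [0.5129, -0.0331, 0.0527]
eef_rot: [-3.142, 0.001, -3.085]
force: [0.2, -0.5, -2.8]
grip_width: 0.197
gripper_force: 69.3
```

```bash
python3 wr.py pics/w3.png; python3 go.py .5 -.04 .05 -3.089
```

```text
7.65 [ 0.51285806 -0.03312002  0.05265665] [-3.14155225e+00  5.98332329e-04 -3.08511698e+00]
[[ 3.14189090e-04  9.52456309e-01  3.04675040e-01  7.74280513e-02]
 [ 9.99999146e-01 -6.85830452e-04  1.11277484e-03 -2.15091487e-04]
 [ 1.26882484e-03  3.04674430e-01 -9.52455711e-01 -1.42160311e-01]
 [ 0.00000000e+00  0.00000000e+00  0.00000000e+00  1.00000000e+00]]
7.7 [ 0.5129 -0.0331  0.0526] [ 3.142e+00  1.000e-03 -3.085e+00] F [-0.5  1.4 -3.2] g 0.197 69.27627682685852
[ 0.0132 -0.0062  0.0026] [0.    0.001 0.004]
```

View pics/w3.png

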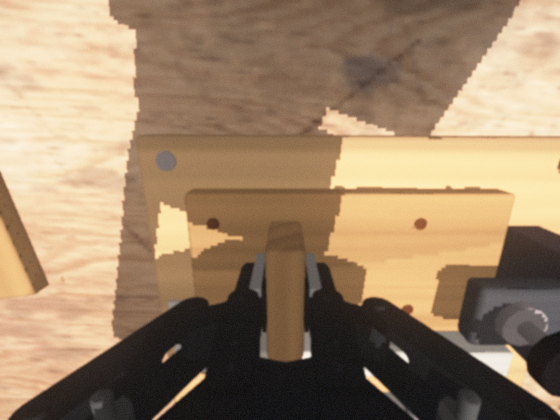

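The plate's end at (512,193) is now running in under the arm, square to the jig's front edge (y≈136). Next I lower it and slide it to the stop.

Emit:
step_arm:
  increments:
    - [0,0,0.004,0,0,0,0]
    - [0,0,0.008,0,0,0,0]
    - [0,0,0.0107,0,0,0,0]
    - [0,0,0.0113,0,0,0,0]

```text
t: 8.1
position: [0.5125, -0.0349, 0.0432]
eef_rot: [3.141, -0.001, -3.087]
force: [0.1, 0.1, -2.1]
grip_width: 0.197
gripper_force: 69.3
```

To row units: 0.009 m is 0.012, 0.008 m is 0.0107.

Emit:
step_arm:
  increments:
    - [0,0.004,0,0,0,0,0]
    - [0,0.008,0,0,0,0,0]
    - [0,0.0107,0,0,0,0,0]
    - [0,0.012,0,0,0,0,0]

```text
t: 8.5
position: [0.5122, -0.025, 0.0438]
eef_rot: [3.142, 0.0, -3.086]
force: [0.4, -0.0, -2.3]
grip_width: 0.198
gripper_force: 69.2
```

To row units: 0.005 m is 0.0067, 0.004 m is 0.0053.

Emit:
step_arm:
  increments:
    - [0,0.0027,0,0,0,0,0]
    - [0,0.0053,0,0,0,0,0]
    - [0,0.0067,0,0,0,0,0]
    - [0,0.0067,0,0,0,0,0]

```text
t: 8.9
position: [0.5119, -0.0202, 0.0437]
eef_rot: [3.142, 0.0, -3.086]
force: [-0.1, -0.3, -2.2]
grip_width: 0.198
gripper_force: 69.2
```

To row units: 0.003 m is 0.004, 0.002 m is 0.0027.

Emit:
step_arm:
  increments:
    - [0,0.0013,0,0,0,0,0]
    - [0,0.0027,0,0,0,0,0]
    - [0,0.004,0,0,0,0,0]
    - [0,0.004,0,0,0,0,0]

```text
t: 9.3
position: [0.5119, -0.0185, 0.0439]
eef_rot: [-3.14, 0.0, -3.086]
force: [-1.5, -5.0, -0.5]
grip_width: 0.202
gripper_force: 69.4
```

To row units: 0.003 m is 0.004, -0.002 m is -0.0027.

Emit:
step_arm:
  increments:
    - [0,-0.0027,0.0013,0,0,0,0]
    - [0,-0.0027,0.0027,0,0,0,0]
    - [0,-0.0027,0.004,0,0,0,0]
    - [0,-0.0027,0.004,0,0,0,0]

```text
t: 9.7
position: [0.512, -0.0196, 0.0421]
eef_rot: [-3.141, 0.001, -3.086]
force: [-4.3, -1.8, 12.3]
grip_width: 0.197
gripper_force: 71.3
```

To row units: -0.009 m is -0.012, -0.007 m is -0.0093.

Emit:
step_arm:
  increments:
    - [-0.0053,0,0,0,0,0,0]
    - [-0.0093,0,0,0,0,0,0]
    - [-0.012,0,0,0,0,0,0]
    - [-0.012,0,0,0,0,0,0]

```text
t: 10.1
position: [0.5196, -0.0186, 0.0421]
eef_rot: [3.141, -0.002, -3.085]
force: [-10.1, -0.7, 16.1]
grip_width: 0.196
gripper_force: 71.8
```

To row units: -0.002 m is -0.0027, -0.001 m is -0.0013.

Emit:
step_arm:
  increments:
    - [0,0,-0.0013,0,0,0,0]
    - [-0.0013,0,-0.0013,0,0,0,0]
    - [-0.0027,0,-0.0013,0,0,0,0]

```text
t: 10.4
position: [0.5214, -0.0185, 0.0421]
eef_rot: [3.141, -0.003, -3.086]
force: [-10.5, -1.6, 13.6]
grip_width: 0.197
gripper_force: 71.4
```

To row units: -0.002 m is -0.0027, -0.001 m is -0.0013.

Emit:
step_arm:
  increments:
    - [-0.0013,0,0,0,0,0,0]
    - [-0.0027,0,0,0,0,0,0]
    - [-0.0027,0,0,0,0,0,0]

```text
t: 10.7
position: [0.5237, -0.0184, 0.0421]
eef_rot: [3.141, -0.002, -3.086]
force: [-7.7, -0.6, 9.7]
grip_width: 0.202
gripper_force: 71.1
```

To row units: -0.002 m is -0.0027, -0.0015 m is -0.002.

Emit:
step_arm:
  increments:
    - [0,0,-0.0013,0,0,0,0]
    - [-0.0013,0,-0.002,0,0,0,0]
    - [-0.0027,0,-0.002,0,0,0,0]
    - [-0.0027,0,-0.002,0,0,0,0]

```text
t: 11.1
position: [0.5265, -0.0183, 0.0427]
eef_rot: [3.141, -0.001, -3.086]
force: [-2.6, 0.6, -3.1]
grip_width: 0.201
gripper_force: 69.3
```

To row units: -0.002 m is -0.0027, -0.001 m is -0.0013.

Emit:
step_arm:
  increments:
    - [-0.0013,0,0,0,0,0,0]
    - [-0.0027,0,0,0,0,0,0]
    - [-0.0027,0,0,0,0,0,0]

```text
t: 11.4
position: [0.5282, -0.0181, 0.0427]
eef_rot: [3.141, -0.002, -3.086]
force: [-3.5, 0.4, -5.0]
grip_width: 0.202
gripper_force: 69.0
```

Run:
```python
from h import *
o=[]
for n,(r,c) in {"scene":((180,270),(215,335)),"side":((195,285),(225,345))}.items():
    a=env.camera(n)["color"];cv2.imwrite(f"pics/{n}3.png",a)
    o.append(cv2.resize(a[r[0]:r[1],c[0]:c[1]],(400,300),interpolation=2))
cv2.imwrite("pics/c3.png",cv2.vconcat([cv2.hconcat(o)]))
```

```text
(no output)
```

View pics/c3.png

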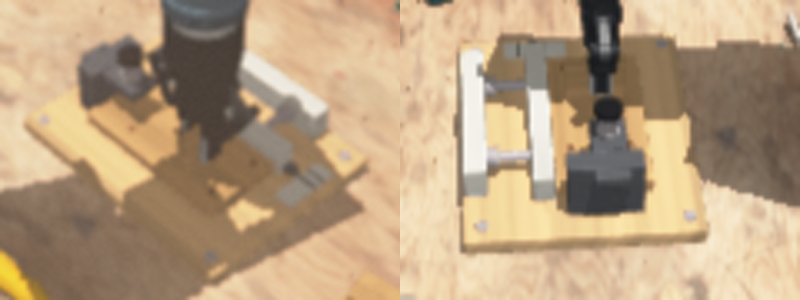

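The two crops show the plate along the fence with its end under the arm and knob, and the fence barely moved. Now I'll square it to the stop and set it down.

To row units: 0.003 m is 0.004, 0.002 m is 0.0027.

Emit:
step_arm:
  increments:
    - [0.0027,0.0013,0,0,0,0,0]
    - [0.004,0.0027,0,0,0,0,0]
    - [0.004,0.004,0,0,0,0,0]
    - [0.004,0.004,0,0,0,0,0]

```text
t: 11.9
position: [0.5267, -0.0176, 0.0438]
eef_rot: [-3.138, 0.002, -3.086]
force: [-3.1, -8.1, -3.4]
grip_width: 0.202
gripper_force: 69.2
```

To row units: 0.0008 m is 0.0011.

Emit:
step_arm:
  increments:
    - [0,0,0.0011,0,0,0,0]
    - [0,0,0.0011,0,0,0,0]

```text
t: 12.1
position: [0.5268, -0.0176, 0.0434]
eef_rot: [-3.138, 0.002, -3.086]
force: [-3.7, -8.6, -0.9]
grip_width: 0.201
gripper_force: 69.6
```

To row units: -0.002 m is -0.0027, 0.001 m is 0.0013.

Emit:
step_arm:
  increments:
    - [0,-0.0027,0.0007,0,0,0,0]
    - [0,-0.0027,0.0013,0,0,0,0]
    - [0,-0.0027,0.0013,0,0,0,0]

```text
t: 12.4
position: [0.5266, -0.0181, 0.0421]
eef_rot: [-3.141, 0.002, -3.087]
force: [-2.2, -3.7, 3.4]
grip_width: 0.197
gripper_force: 70.1
```

Emit:
step_arm:
  increments:
    - [0,0,0,0,0,0,0.035]
    - [0,0,0,0,0,0,0.05]
    - [0,0,0,0,0,0,0.05]
    - [0,0,0,0,0,0,0.05]

```text
t: 12.8
position: [0.5261, -0.0174, 0.0415]
eef_rot: [3.142, 0.001, -3.086]
force: [0.1, -0.0, 0.8]
grip_width: 0.586
gripper_force: 0.0
```

To row units: -0.1 m is -0.1333, -0.08 m is -0.1067.

Emit:
step_arm:
  increments:
    - [0,0,-0.0533,0,0,0,0.05]
    - [0,0,-0.1067,0,0,0,0.05]
    - [0,0,-0.1333,0,0,0,0]
    - [0,0,-0.1333,0,0,0,0]

```text
t: 13.2
position: [0.5283, -0.018, 0.1449]
eef_rot: [-3.14, 0.007, -3.086]
force: [1.0, -1.0, -0.4]
grip_width: 0.255
gripper_force: 0.0
```

```bash
python3 wr.py pics/w4.png punch_top; python3 go.py .524 .0795 .13 -3.089
```

```text
13.2 [ 0.52825343 -0.01797322  0.1449138 ] [-3.13953726  0.00708632 -3.08604339]
[[ 3.20880581e-04  9.52455731e-01  3.04676842e-01  7.74307207e-02]
 [ 9.99999147e-01 -6.91343989e-04  1.10804036e-03 -2.13816259e-04]
 [ 1.26599589e-03  3.04676227e-01 -9.52455140e-01 -1.42157376e-01]
 [ 0.00000000e+00  0.00000000e+00  0.00000000e+00  1.00000000e+00]]
punch_top [(array([409., 218., 453., 257.]), 0.67)]
13.3 [ 0.5258 -0.0175  0.1414] [-3.141e+00  1.000e-03 -3.086e+00] F [-0.5  0.  -0.9] g 0.079 0.0
[-0.0036  0.0969  0.0114] [-0.     0.001  0.003]
```

View pics/w4.png

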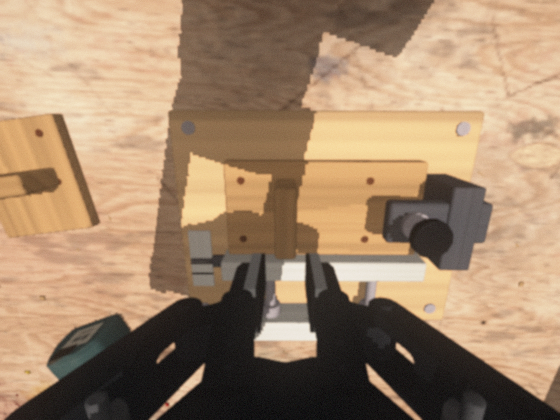

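The wrist view shows the bracket seated: plate about (225–427, 161–256), its edge along the fence (y≈256) and its end under the arm. The knob top is at about (434,239).

Run:
```python
from h import *
w=np.load("w.npz");c=dict(camera_matrix=w["K"],extrinsics=w["E"])
for l,uv,z in [("knob",(434,239),.106),("knobnet",(431,237),.106),("pl-",(225,161),.033),("pl+",(427,162),.033),("bed-",(170,113),.018),("bed+",(483,113),.018),("bedback+",(441,318),.018),("fence+",(424,262),.049),("fence-",(224,256),.049)]:
    p=atz(c,uv,z);d=p[:2]-[.5534,.0168];print(l,np.round(p,4),"jig",np.round(R.from_euler("z",-.053).apply([*d,0])[:2],4))
```

```text
knob [0.5224 0.0817 0.106 ] jig [-0.0275  0.0664]
knobnet [0.5211 0.0794 0.106 ] jig [-0.0289  0.0642]
pl- [ 0.4893 -0.073   0.033 ] jig [-0.0687 -0.0863]
pl+ [0.4803 0.1021 0.033 ] jig [-0.0684  0.089 ]
bed- [ 0.4525 -0.1238  0.018 ] jig [-0.1082 -0.1351]
bed+ [0.4372 0.1493 0.018 ] jig [-0.109   0.1385]
bedback+ [0.6508 0.1604 0.018 ] jig [0.1049 0.1382]
fence+ [0.5683 0.1103 0.049 ] jig [0.0198 0.0926]
fence- [ 0.5727 -0.0714  0.049 ] jig [ 0.0146 -0.0891]
```

To row units: 0.0985 m is 0.1313, -0.003 m is -0.004.

Emit:
step_arm:
  increments:
    - [-0.0013,0.0533,0,0,0,0,0]
    - [-0.0027,0.1067,0,0,0,0,0]
    - [-0.004,0.1313,0,0,0,0,0]
    - [-0.004,0.1313,0.0267,0,0,0,0]
    - [-0.004,0.1313,0.0373,0,0,0,0]

```text
t: 13.8
position: [0.5212, 0.0818, 0.1104]
eef_rot: [3.141, -0.005, -3.085]
force: [-1.3, -0.6, 0.7]
grip_width: 0.003
gripper_force: 0.0
```

To row units: 0.015 m is 0.02, 0.012 m is 0.016.

Emit:
step_arm:
  increments:
    - [0,0,0.0053,0,0,0,0]
    - [0,0,0.0107,0,0,0,0]
    - [0,0,0.016,0,0,0,0]
    - [0,0,0.02,0,0,0,0]
    - [0,0,0.02,0,0,0,0]

```text
t: 14.3
position: [0.5231, 0.0805, 0.0985]
eef_rot: [-3.141, -0.0, -3.087]
force: [-3.2, -0.4, 3.9]
grip_width: -0.001
gripper_force: 2.2
```

Emit:
step_arm:
  increments:
    - [0,0,0.004,0,0,0,0]
    - [0,0,0.008,0,0,0,0]
    - [0,0,0.0093,0,0,0,0]
    - [0,0,0.0093,0,0,0,0]

```text
t: 14.7
position: [0.5235, 0.0806, 0.0938]
eef_rot: [-3.141, 0.001, -3.086]
force: [-8.1, -0.7, 18.5]
grip_width: -0.002
gripper_force: 9.7
```

To row units: -0.05 m is -0.0667, -0.04 m is -0.0533.

Emit:
step_arm:
  increments:
    - [0,0,0,0,0,0,0]
    - [0,0,-0.02,0,0,0,0]
    - [0,0,-0.0533,0,0,0,0]
    - [0,0,-0.0667,0,0,0,0]
    - [0,0,-0.0667,0,0,0,0]

```text
t: 15.2
position: [0.525, 0.0808, 0.1431]
eef_rot: [-3.141, 0.005, -3.087]
force: [0.4, 0.0, -0.9]
grip_width: 0.001
gripper_force: 0.0
```

```bash
python3 wr.py pics/w5.png fence; python3 go.py .5261 -.0175 .14 -3.087
```

```text
15.2 [0.52497733 0.08077064 0.14305639] [-3.14110645  0.00456209 -3.08657976]
[[ 3.18892160e-04  9.52455725e-01  3.04676862e-01  7.74295151e-02]
 [ 9.99999147e-01 -6.89599194e-04  1.10911216e-03 -2.14350601e-04]
 [ 1.26648515e-03  3.04676248e-01 -9.52455133e-01 -1.42158677e-01]
 [ 0.00000000e+00  0.00000000e+00  0.00000000e+00  1.00000000e+00]]
fence [(array([ 89., 249., 320., 302.]), 0.93)]
15.3 [0.5232 0.0809 0.1409] [ 3.142 -0.    -3.086] F [-0.7 -0.3  0. ] g -0.0 0.0
[ 0.0026 -0.0984  0.0009] [ 0.    -0.     0.001]
```

View pics/w5.png

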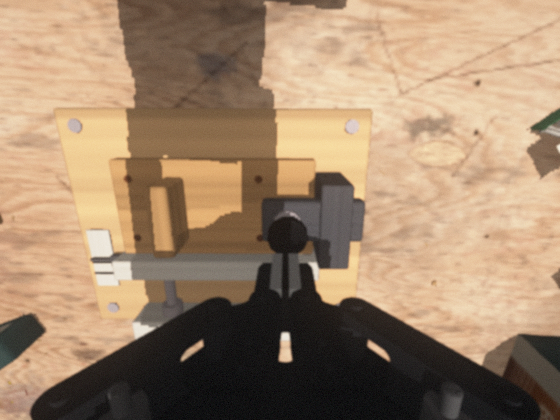

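The bracket has not moved: plate about (112–315, 159–250), end at the stop and punch up again. Next I regrip the web.

To row units: -0.0985 m is -0.1313, -0.08 m is -0.1067.

Emit:
step_arm:
  increments:
    - [0,-0.0533,0,0,0,0,0.06]
    - [0,-0.1067,0,0,0,0,0.06]
    - [0,-0.1313,0,0,0,0,0.06]
    - [0,-0.1313,0.0133,0,0,0,0.06]

```text
t: 15.7
position: [0.5294, -0.0199, 0.1309]
eef_rot: [-3.141, 0.001, -3.09]
force: [-0.5, 1.1, -0.6]
grip_width: 0.679
gripper_force: 0.0
```

To row units: 0.087 m is 0.116, 0.085 m is 0.1133.

Emit:
step_arm:
  increments:
    - [0,0,0.0533,0,0,0,0.06]
    - [0,0,0.0933,0,0,0,0.06]
    - [0,0,0.1133,0,0,0,0.06]
    - [0,0,0.116,0,0,0,0.06]

```text
t: 16.1
position: [0.5258, -0.0158, 0.0407]
eef_rot: [3.139, -0.007, -3.086]
force: [-0.8, 0.1, -0.5]
grip_width: 0.706
gripper_force: 0.0
```

Emit:
step_arm:
  increments:
    - [0,0,0,0,0,0,0.06]

```text
t: 16.2
position: [0.528, -0.0165, 0.0433]
eef_rot: [3.141, -0.002, -3.086]
force: [0.2, 0.6, 1.5]
grip_width: 0.699
gripper_force: 0.0
```

To row units: -0.001 m is -0.0013.

Emit:
step_arm:
  increments:
    - [0,-0.0013,0,0,0,0,0]
    - [0,-0.0013,0,0,0,0,0]
    - [0,-0.0013,0,0,0,0,0]
    - [0,-0.0013,0,0,0,0,0]
    - [0,-0.0013,0,0,0,0,0]
  newtons: 70

```text
t: 16.7
position: [0.5295, -0.0185, 0.0455]
eef_rot: [-3.141, 0.002, -3.087]
force: [-0.2, 1.3, 6.4]
grip_width: 0.202
gripper_force: 70.1
```

To row units: -0.012 m is -0.016, -0.009 m is -0.012.

Emit:
step_arm:
  increments:
    - [-0.004,0.0013,0,0,0,0,0]
    - [-0.008,0.0013,0,0,0,0,0]
    - [-0.012,0.0013,0,0,0,0,0]
    - [-0.016,0.0013,0,0,0,0,0]
    - [-0.016,0.0013,0,0,0,0,0]

```text
t: 17.2
position: [0.5347, -0.0175, 0.0458]
eef_rot: [-3.141, -0.012, -3.085]
force: [-23.8, -5.9, 27.2]
grip_width: 0.201
gripper_force: 73.2
```

To row units: -0.002 m is -0.0027, -0.001 m is -0.0013.

Emit:
step_arm:
  increments:
    - [0,0,-0.0013,0,0,0,0]
    - [0,0,-0.0027,0,0,0,0]
    - [0,0,-0.0027,0,0,0,0]

```text
t: 17.5
position: [0.5356, -0.0174, 0.0461]
eef_rot: [-3.141, -0.01, -3.085]
force: [-14.4, -5.2, 9.1]
grip_width: 0.195
gripper_force: 70.5
```

```bash
python3 go.py .5405 -.018 .0455 -3.087
```

```text
17.5 [ 0.5356 -0.0174  0.0461] [-3.141 -0.01  -3.085] F [-14.4  -5.2   9.1] g 0.195 70.49330234527588
[-0.0049 -0.0009  0.0005] [-0.    -0.01   0.002]
```

Emit:
step_arm:
  increments:
    - [-0.0027,0,-0.0007,0,0,0,0]
    - [-0.0053,0,-0.0007,0,0,0,0]
    - [-0.008,0,-0.0007,0,0,0,0]
    - [-0.0093,0,-0.0007,0,0,0,0]
    - [-0.0093,0,-0.0007,0,0,0,0]

```text
t: 18.0
position: [0.5405, -0.0171, 0.0463]
eef_rot: [3.142, -0.015, -3.085]
force: [-19.0, -7.0, 13.2]
grip_width: 0.198
gripper_force: 71.2
```

```bash
python3 wr.py pics/w6.png
python3 - <<'E'
from h import *
o=[]
for n,(r,c) in {"scene":((205,265),(255,335)),"side":((195,270),(235,335))}.items():
    a=env.camera(n)["color"];cv2.imwrite(f"pics/{n}6.png",a)
    o.append(cv2.resize(a[r[0]:r[1],c[0]:c[1]],(400,300),interpolation=2))
w=cv2.imread("pics/w6.png")[100:400,:];cv2.imwrite("pics/c6.png",cv2.vconcat([cv2.hconcat(o),cv2.resize(w,(800,300))[:, :]]))
E
python3 go.py .543 -.018 .0455 -3.087
```

```text
18.0 [ 0.54050989 -0.01707573  0.04628632] [ 3.14156384 -0.01456433 -3.08513352]
[[ 2.94989349e-04  9.52456320e-01  3.04675025e-01  7.74214380e-02]
 [ 9.99999146e-01 -6.68946278e-04  1.12300971e-03 -2.15112088e-04]
 [ 1.27342892e-03  3.04674434e-01 -9.52455704e-01 -1.42166184e-01]
 [ 0.00000000e+00  0.00000000e+00  0.00000000e+00  1.00000000e+00]]
18.15 [ 0.5405 -0.0171  0.0463] [ 3.142 -0.014 -3.085] F [-19.2  -6.7  12.9] g 0.2 71.14486455917358
[-0.0024 -0.0011  0.0007] [ 0.    -0.014  0.002]
```

View pics/c6.png

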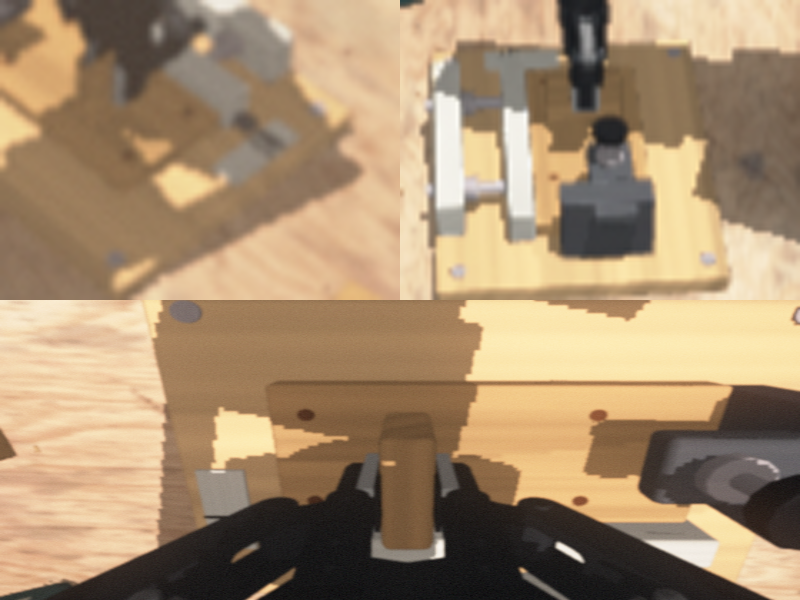

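The crops show the bracket gripped by its web and the fence pushed back, with the gap to the back block visibly smaller. I'll measure the travel from the shift of the lit fence end in the side view, and from the plate's front edge.

Run:
```python
from h import *
c=env.camera("side");A=cv2.imread("pics/side0.png");S=8
up=lambda a:cv2.resize(a,None,fx=S,fy=S,interpolation=cv2.INTER_CUBIC)
def w(x,y,z):
    J=(.5534,.0168,.052);return [J[0]+np.cos(J[2])*x-np.sin(J[2])*y,J[1]+np.sin(J[2])*x+np.cos(J[2])*y,z]
per=(proj(c,w(.03,.09,.049))-proj(c,w(.02,.09,.049)))/10;print("px/mm",per,proj(c,w(.02,.095,.049)))
def shift(B,r0,r1,c0,c1,m=8):
    t=up(A[r0:r1,c0:c1]);b=up(B[r0-2:r1+2,c0-m:c1+m]);q=cv2.matchTemplate(b,t,cv2.TM_CCOEFF_NORMED);_,v,_,l=cv2.minMaxLoc(q);return l[0]/S-m,l[1]/S-2,round(v,3)
for n in ["side3.png","side6.png"]:
    B=cv2.imread("pics/"+n)
    for box in [(232,257,264,274),(240,258,263,274)]:
        s=shift(B,*box);print(n,s,"mm",s[0]/per[0])
    print(" ref block",shift(B,238,256,240,254,4))
wz=np.load("w.npz");wc=dict(camera_matrix=wz["K"],extrinsics=wz["E"])
for uv in [(188,182),(350,182),(510,182)]:
    d=atz(wc,uv,.033)[:2]-[.5534,.0168];print("front jig",np.round(R.from_euler("z",-.053).apply([*d,0])[:2],4))
```

```text
px/mm [-0.33096781  0.01628959] [271.90962688 247.79944036]
side3.png (-1.625, 0.0, 0.883) mm 4.909843076803049
side3.png (-1.625, 0.0, 0.88) mm 4.909843076803049
 ref block (0.0, 0.0, 0.999)
side6.png (-4.375, 0.25, 0.873) mm 13.218808283700515
side6.png (-4.625, 0.125, 0.843) mm 13.97416875705483
 ref block (0.0, 0.0, 0.97)
front jig [-0.0593 -0.0866]
front jig [-0.0597  0.0018]
front jig [-0.06    0.0891]
```

To row units: -0.001 m is -0.0013, -0.012 rad is -0.0038.

Emit:
step_arm:
  increments:
    - [0,0,0,0,-0.0019,0,0]
    - [-0.0013,0,0,0,-0.0038,0,0]
    - [-0.0013,0,0,0,-0.0038,0,0]
    - [-0.0013,0,0,0,-0.0038,0,0]

```text
t: 18.6
position: [0.541, -0.017, 0.0459]
eef_rot: [3.141, -0.003, -3.085]
force: [-20.4, -7.2, 12.2]
grip_width: 0.198
gripper_force: 70.9
```

Emit:
step_arm:
  increments:
    - [0,0,0,0,0,0,0]
    - [0,0,0,0,0,0,0]
    - [0,0,0,0,0,0,0]
    - [0,0,0,0,0,0,0]

```text
t: 19.0
position: [0.541, -0.017, 0.0459]
eef_rot: [3.141, -0.004, -3.085]
force: [-20.1, -6.9, 11.4]
grip_width: 0.194
gripper_force: 70.9
```

```bash
python3 wr.py pics/w7.png
python3 - <<'E'
from h import *
A=cv2.imread("pics/side0.png");B=env.camera("side")["color"];S=8
up=lambda a:cv2.resize(a,None,fx=S,fy=S,interpolation=cv2.INTER_CUBIC)
for r0,r1,c0,c1 in [(232,257,264,274),(240,258,263,274)]:
    q=cv2.matchTemplate(up(B[r0-2:r1+2,c0-8:c1+8]),up(A[r0:r1,c0:c1]),cv2.TM_CCOEFF_NORMED);l=cv2.minMaxLoc(q)[3];print((l[0]/S-8)/-.331)
w=cv2.imread("pics/w7.png")[150:300,100:540];cv2.imwrite("pics/c7.png",cv2.resize(w,(792,270),interpolation=2))
E
python3 go.py .543 -.018 .0455 -3.087
```

```text
19.0 [ 0.54099421 -0.01703348  0.04585241] [ 3.14141747 -0.00351407 -3.08514997]
[[ 3.09204755e-04  9.52456320e-01  3.04675012e-01  7.74262666e-02]
 [ 9.99999146e-01 -6.81460817e-04  1.11547438e-03 -2.15170467e-04]
 [ 1.27006471e-03  3.04674407e-01 -9.52455717e-01 -1.42161915e-01]
 [ 0.00000000e+00  0.00000000e+00  0.00000000e+00  1.00000000e+00]]
14.350453172205437
15.105740181268882
19.1 [ 0.541  -0.0171  0.0459] [ 3.141 -0.004 -3.085] F [-20.5  -7.2  11. ] g 0.199 70.9342896938324
[-0.002  -0.0011  0.0003] [ 0.    -0.004  0.002]
```

View pics/c7.png

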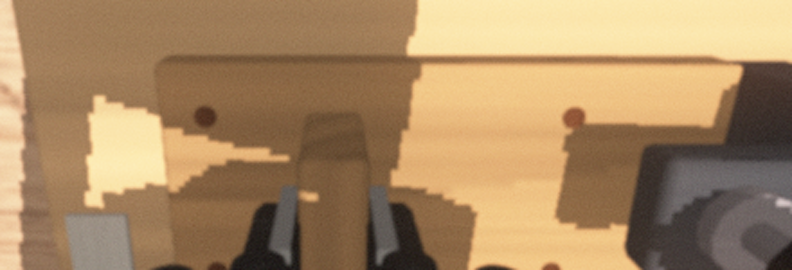

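The plate is flat and its end is in contact with the stop. The fence is out about 12–14 mm, between the marks, and the hold is steady.

```bash
python3 -c "
from bench import env
print(env.finish_job())"
```

```text
the job is handed in; nothing more can be done
None
```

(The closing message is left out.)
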